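Seat the coffee cup in its saucer and turn its handle to the right

ROBOT

A 7-joint arm with a two-finger parallel gripper is mounted at the origin on a cart in front of the work surface, level with it; the furniture and walls round the work are solid. World frame = base frame: x ahead of the robot, y to its left, z up, the work surface at z = 0. Lengths are in m, angles in rad, forces in N, time in s.
With the tool pointing down it reaches from about 0.4 to 0.85 m from the base axis. Payload 6.9 kg.
Tool frame: the origin (TCP) lies midway between the tips of the shut fingers; the grasp point (between the pads) lies behind it (ctrl.pinch_z is the z of the grasp point in the tool frame, in m); z points along the fingers, y is the direction in which the jaws open and shut (so a half turn about z gives the same grasp; the last joint's range is limited). The gripper opens to 85 mm and grips with 20 to 120 N. Pads are 22 mm wide; open, the fingers measure 114 mm over their backs; the gripper's body (76 mm by 85 mm) begins 54 mm behind the grasp point. The pads swing forward as they close: fully open they stand 13 mm farther back than shut.
Start: joints at [1.208, 0.507, -0.238, 1.5, 0.126, 1.149, -0.155], TCP at [0.282, -0.558, 0.231] pointing down, gripper open.
Joint ranges: [-3.08, 3.08], [-0.24, 2.05], [-1.43, 1.35], [0, 2.5], [-1.52, 4.66], [0.17, 1.96], [-2.89, 2.89]. Speed limits (rad/s): [2.39, 2.39, 3.14, 3.14, 3.14, 3.14, 3.14].

INTERFACE

Orientations are given as a unit quaternion [w, x, y, z].
In Python, from station import ctrl, get_state, vision, ticket, models gives the robot as it stands. Calls block until the motion is done:
- ctrl.movep(position, orientation): joint-space move of the TCP to a pose.
- ctrl.movel(position, frame=None, max_speed=0.15): straight line of the TCP; frame=None keeps the orientation; max_speed is the mean speed in m/s.
- ctrl.set_joints(angles): joint-space move.
- ctrl.ungrasp() and ctrl.close_gripper(force=None): open the fingers fully, or close them until they stop; force is the grip in N (None keeps the last).
- ctrl.pause(seconds).
- ctrl.ik(position, orientation): joint angles nearest the present ones, or None.
- get_state(): the state.
- vision.grab_frame(name): name is "scene" or "top" or "wrist"; returns (picture, depth): 480x640x3 uint8, blue, green, red; 480x640 float32, m along the optical axis (not along the pixel's ray), 0 where there is no reading.
- vision.camera_info(name): a dict with "mtx" (3x3 intrinsics, pixels), "R" (3x3) and "t" (3): a world point X has camera coordinates R X + t; the wrist camera has in their place "hand_eye" (4x4, takes a point from camera to tool coordinates, whose origin is the TCP and whose axes are the flange's). Camera axes: x right, y down, z forward; pixel columns grow to the right and rows downward; lengths in m; the calibration is good to about 2 mm. The wrist camera is an equidistant fisheye: a pixel r from the principal point sees the ray r / f radians off the axis. A picture is of the moment at which its call begins: read the wrist's pose just before it. camera_info takes no time and is no camera call.
A pose or a line that the arm cannot do raises ctrl.Unreachable and nothing moves.
- ticket.close_job(): hands the job in, once; it reports no verdict.
Trained networks look in the newest picture that a camera, given by its name, has taken for a name from the list of things; names that differ only in an ending like _2 or _b are one class to them, and where a whole thing is asked for, a point or a joint stands for the part that bears it (a point fixed in the world has none). Each returns a list of dicts, best first, with "p" (0 to 1); they miss things now and then, are a little off and sometimes report something else, mostly with a low value. They report only what shows in the picture. A call takes as long as a camera call.
- models.recognise(camera, target): "point" ([column, row] in pixels, amid what is visible of it).
- models.masks_of(camera, target): "mask" (480x640 bool, what is visible of it) and "point" ([column, row] in pixels, amid what is visible of it).
The state is a dict: "time": time; "qpos": joint angles; "qd": joint speeds; "tau": joint torques, N m; "tcp_pos": TCP position; "eef_rot": TCP orientation; "contact_force": force on the tool from outside, world axes, zero at the start; "wrist_torque": the same for the moment, N m; "width": finger opening in m.
Only numpy, scipy, OpenCV 4.12 (cv2) and the standard library are available. Lean on these libraries where they do the work, as an engineer would, in place of code of your own. Each camera call takes 0.05 s, during which the arm holds its last target.

TASK

The little striped cup was set down carelessly, beside the round well of its saucer. With light taps of the fingertips nudge it over until its foot drops home in the well, and push its handle round until it points to the right (as seen from the robot), ready for a right hand. Nothing is to be pinched, lifted or knocked over: the saucer stays about where it stands and the things around it are left alone.

Things in the scene. Friction and masses are not known exactly. Their poses are not given: they have to be found in the camera images.
- cup: Small white cup with dark stripes, loose, about 0.11 kg, 50 mm tall. Origin level with the underside of its foot, 10.7 mm from the cup's axis towards the handle; z up; its -y axis points from the axis to the handle. Light and wobbly, its weight 6 mm off the axis on the handle's side: it tips if pushed hard or with the handle leading. Foot and saucer are glazed and slippery (friction about 0.18).
- cup_foot (a point): Centre of the underside of the cup's foot, on the cup's axis. The round foot is 37 mm in diameter at the bottom, flaring to 42 mm at 4 mm height. The body widens to 59 mm at 23 mm height and to 65 mm at the rim (50 mm up), so an upright finger beside it touches it at the rim. At the start it stands upright on the saucer's ledge, 29 to 42 mm from its centre, on the left side.
- cup_handle (a point): Point near the outer end of the cup's handle, 52.7 mm from the cup's axis, 32 mm above the underside of the foot. The handle is an upright loop 14 mm thick; it stands out to 55 mm from the axis and reaches from 15 to 48 mm above the underside of the foot. At the start it points to the left or towards the robot.
- saucer: Round white saucer with two thin blue rings, loose, 0.24 kg, 150 mm in diameter, 18 mm tall at the rim, on a foot ring 70 mm wide. Origin at the centre of its underside, z up. A flat ledge, 9 mm above the worktop, reaches from 27 to 62 mm radius; outside it the rim slopes up. It grips the worktop better than the cup grips it.
- saucer_well (a point): Centre of the floor of the saucer's well, a round recess for the cup's foot: floor 46 mm in diameter, 6 mm above the worktop and 3 mm below the ledge round it, wall sloping out to 54 mm diameter. The cup's foot fits with a few millimetres of play, so a seated cup is at most 5 mm off centre, and its handle can be pushed round while the well holds it.
- right_end (a point): A fixed point on the worktop, well to the right of the saucer as the robot sees it (world -y); its axes are the world's: x points away from the robot, y to its left. The handle shall point along -y.
- teaspoon: Bystander: steel teaspoon, 132 x 28 x 11 mm, lying to the right of the saucer; origin under its centre.
- teapot: Bystander: small white porcelain teapot, 116 x 182 x 75 mm, to the right behind; origin under its centre.
- sugar_pot: Bystander: round wooden pot with lid, 70 mm in diameter, 68 mm tall, to the right; origin under its centre.
- apple: Bystander: red apple, 69 x 70 x 65 mm, to the left behind; origin under its centre.
- lemon: Bystander: yellow lemon, 71 x 53 x 51 mm, to the left; origin under its centre.
- glass: Bystander: clear drinking glass, 79 mm in diameter, 90 mm tall, to the left; origin under its centre.

How it is judged:
By the outcome, as a careful person would: the job done as asked, in the order asked, and still so for the second after the job is handed in, with the robot touching nothing.
It also fails if it takes over 58 s, if anything falls off the work surface, if the arm or the gripper's body presses on something with over 40 N, if the wrist force passes 120 N, or if a joint passes its speed limit or range.

## Working session

There is one attempt and no reset: what is moved stays moved. The work goes in short steps, each a Python script; the robot and the scene stay as the last script left them, time stands still between calls to the robot, and variables do not carry over. Pictures are saved under pics/ and viewed, and the job is handed in when it is done.

```bash
ls; mkdir -p pics
cat > h.py <<'E'
import numpy as np, cv2
from station import ctrl, get_state, vision, ticket, models
def pix2world(cam,uv,z=None,depth=None):
    i=vision.camera_info(cam);K=np.array(i["mtx"]);R=np.array(i["R"]);t=np.array(i["t"])
    d=R.T@np.linalg.inv(K)@np.array([uv[0],uv[1],1.0]);c=-R.T@t
    if z is not None: return c+d*(z-c[2])/d[2]
    return c+d*depth
def proj(cam,X):
    i=vision.camera_info(cam);p=np.array(i["mtx"])@(np.array(i["R"])@np.array(X)+np.array(i["t"]));return p[:2]/p[2]
E
python3 - <<'E'
from h import *
s=get_state();print(s["time"],s["tcp_pos"],s["eef_rot"],s["width"],ctrl.pinch_z)
for c in("scene","top"):
    im,d=vision.grab_frame(c);cv2.imwrite(f"pics/{c}0.png",im);np.save(f"{c}0.npy",d)
    i=vision.camera_info(c);print(c,np.round(i["mtx"],1).tolist(),(-np.array(i["R"]).T@np.array(i["t"])).round(3),np.array(i["R"]).round(2).tolist())
    for n in("cup","cup_handle","cup_foot","saucer","saucer_well"):
        for r in models.recognise(c,n)[:2]:
            u,v=r["point"];print(c,n,round(r["p"],2),np.round(r["point"],1),pix2world(c,(u,v),depth=d[int(v),int(u)]).round(3))
print(get_state()["time"])
E
```

```text
pics
0.0 [ 0.28207648 -0.55715283  0.2304307 ] [-8.80791112e-04  9.72658754e-01  2.32237231e-01 -2.02836002e-04] 0.08543204974861544 -0.0187
scene [[544.8, 0.0, 320.4], [0.0, 544.8, 246.4], [0.0, 0.0, 1.0]] [-0.213  0.686  1.173] [[-0.71, -0.7, 0.0], [-0.53, 0.53, -0.66], [0.47, -0.47, -0.75]]
scene cup 0.69 [335.9 249.3] [ 0.469 -0.067  0.02 ]
scene cup_handle 0.65 [337.  250.2] [ 0.464 -0.066  0.021]
scene cup_foot 0.66 [336.8 247.7] [ 0.468 -0.07   0.024]
scene saucer 0.67 [353.  248.2] [ 0.445 -0.113  0.006]
scene saucer_well 0.63 [347.3 249.2] [ 0.425 -0.065  0.056]
scene saucer_well 0.2 [211.8 296.7] [0.558 0.296 0.06 ]
top [[515.4, 0.0, 320.0], [0.0, 515.4, 236.6], [0.0, 0.0, 1.0]] [ 0.303 -0.029  1.532] [[0.01, -1.0, 0.0], [-0.99, -0.01, -0.14], [0.14, 0.0, -0.99]]
top cup 0.8 [328.8 253.2] [ 0.464 -0.054  0.019]
top cup_handle 0.58 [328.3 255.6] [ 0.458 -0.052  0.014]
top cup_foot 0.69 [345.8 257.4] [ 0.453 -0.104  0.011]
top cup_foot 0.62 [327.7 256.5] [ 0.454 -0.051  0.018]
top saucer 0.97 [344.3 256.1] [ 0.458 -0.1    0.003]
0.6
```

Run:
```python
import cv2,numpy as np
a=cv2.imread("pics/top0.png");b=cv2.imread("pics/scene0.png")
cv2.imwrite("pics/top0c.png",cv2.resize(a[200:320,250:410],None,fx=5,fy=5,interpolation=cv2.INTER_CUBIC))
cv2.imwrite("pics/scene0c.png",cv2.resize(b[180:320,260:440],None,fx=4.2,fy=4.2,interpolation=cv2.INTER_CUBIC))
```

```text
(no output)
```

View pics/top0.png

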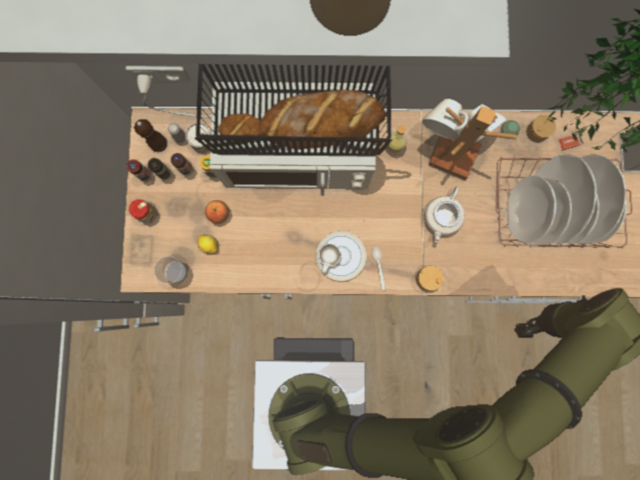

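View pics/scene0.png

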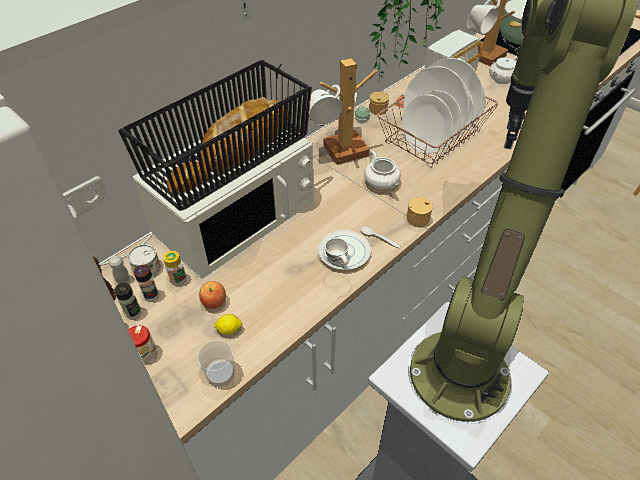

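```bash
true
```

```text
(no output)
```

The top view shows the saucer at about (342,257), with the cup on its left at (329,255). The teaspoon is at (378,268). The scene view shows the cup at (337,250). Next I'll look at the crops.

View pics/top0c.png

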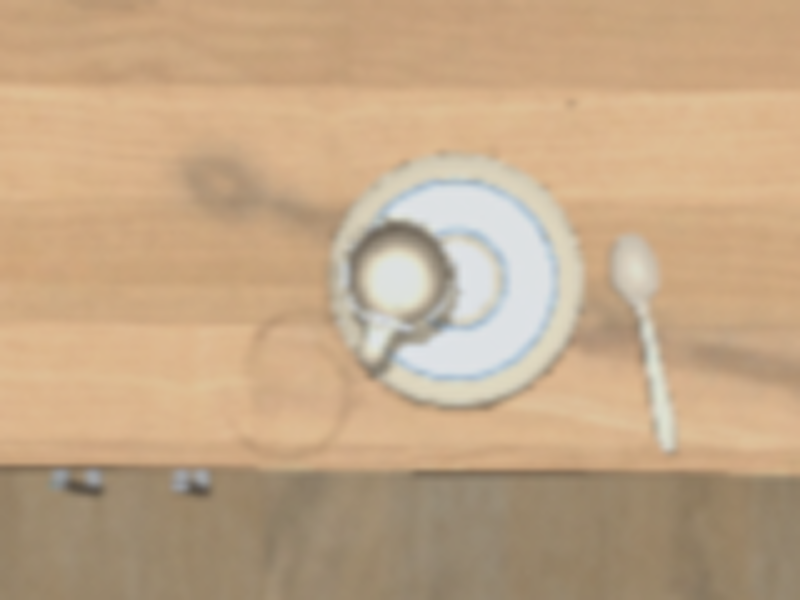

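View pics/scene0c.png

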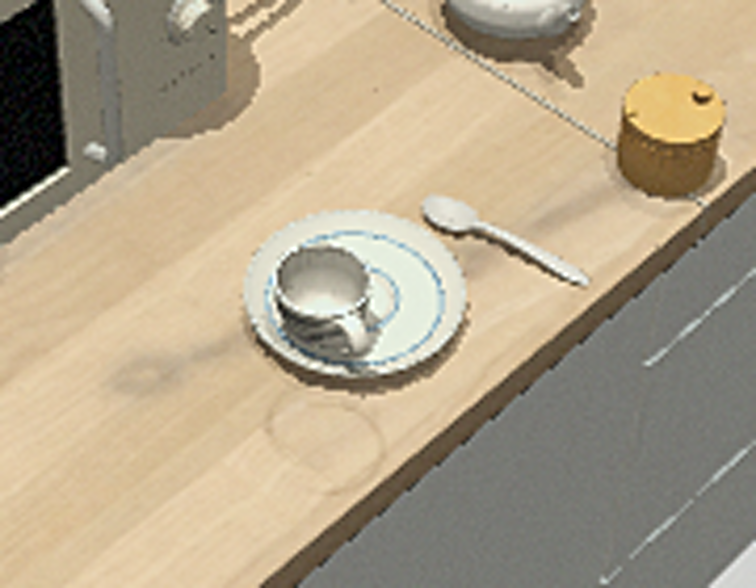

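Run:
```python
from h import *
i=vision.camera_info("wrist");print({k:np.round(v,3).tolist() for k,v in i.items()})
# tool yaw test poses
from scipy.spatial.transform import Rotation as R
for yaw in (-90,-45,0,45,90,135,180):
    r=R.from_euler('z',yaw,degrees=True)*R.from_euler('x',180,degrees=True)
    q=r.as_quat();q=[q[3],*q[:3]]
    for p in([0.45,-0.1,0.25],[0.45,0.0,0.06],[0.42,-0.03,0.05]):
        j=ctrl.ik(p,q);print(yaw,p,None if j is None else np.round(j,2))
i=vision.camera_info("top")
for n in [(402,272),(372,372),(457,280),(478,280)]:
    uv=(250+n[0]/5-.4,200+n[1]/5-.4)
    print(n,pix2world("top",uv,z=.059).round(3),pix2world("top",uv,z=.015).round(3))
```

```text
{'mtx': [[371.648, 0.0, 320.989], [0.0, 371.648, 244.01], [0.0, 0.0, 1.0]], 'hand_eye': [[-0.0, -0.962, -0.272, 0.07], [1.0, -0.0, -0.0, 0.001], [0.0, -0.272, 0.962, -0.142], [0.0, 0.0, 0.0, 1.0]]}
-90 [0.45, -0.1, 0.25] [-0.63  0.42  1.15  1.89 -0.43  1.11 -2.45]
-90 [0.45, 0.0, 0.06] [-0.73  0.79  1.15  2.17 -1.    0.88 -2.09]
-90 [0.42, -0.03, 0.05] [-0.67  0.78  1.15  2.25 -1.05  0.84 -1.94]
-45 [0.45, -0.1, 0.25] [ 0.32  0.24 -0.19  1.88  0.05  1.03 -2.25]
-45 [0.45, 0.0, 0.06] [-0.    0.48 -0.07  2.16  0.07  0.5  -2.48]
-45 [0.42, -0.03, 0.05] [ 0.05  0.47 -0.05  2.25  0.06  0.42 -2.41]
0 [0.45, -0.1, 0.25] [ 0.48  0.25 -0.4   1.88  0.11  1.04 -1.53]
0 [0.45, 0.0, 0.06] [ 0.11  0.49 -0.23  2.16  0.22  0.51 -1.86]
0 [0.42, -0.03, 0.05] [ 0.15  0.48 -0.2   2.24  0.21  0.44 -1.79]
45 [0.45, -0.1, 0.25] [ 0.61  0.26 -0.57  1.88  0.16  1.05 -0.81]
45 [0.45, 0.0, 0.06] [ 0.22  0.5  -0.39  2.16  0.36  0.54 -1.23]
45 [0.42, -0.03, 0.05] [ 0.26  0.49 -0.35  2.24  0.37  0.46 -1.17]
90 [0.45, -0.1, 0.25] [ 0.72  0.28 -0.72  1.87  0.21  1.06 -0.09]
90 [0.45, 0.0, 0.06] [ 0.33  0.53 -0.56  2.16  0.51  0.58 -0.6 ]
90 [0.42, -0.03, 0.05] [ 0.37  0.51 -0.5   2.24  0.51  0.5  -0.54]
135 [0.45, -0.1, 0.25] [ 0.81  0.31 -0.85  1.87  0.26  1.08  0.64]
135 [0.45, 0.0, 0.06] [ 0.43  0.56 -0.71  2.16  0.62  0.63  0.06]
135 [0.42, -0.03, 0.05] [ 0.46  0.54 -0.65  2.24  0.64  0.55  0.11]
180 [0.45, -0.1, 0.25] [ 0.92  0.35 -1.03  1.87  0.34  1.11  1.33]
180 [0.45, 0.0, 0.06] [ 0.49  0.59 -0.82  2.16  0.7   0.68  0.76]
180 [0.42, -0.03, 0.05] [ 0.52  0.56 -0.75  2.24  0.71  0.59  0.81]
(402, 272) [ 0.458 -0.057  0.059] [ 0.462 -0.057  0.015]
(372, 372) [ 0.4   -0.04   0.059] [ 0.403 -0.04   0.015]
(457, 280) [ 0.453 -0.088  0.059] [ 0.458 -0.09   0.015]
(478, 280) [ 0.453 -0.1    0.059] [ 0.458 -0.102  0.015]
```

```bash
cat >> h.py <<'E'
from scipy.spatial.transform import Rotation as Ro
def quat(yaw,tilt=0):
    "yaw deg; tilt deg leans tip towards tool +y"
    r=Ro.from_euler('z',yaw,degrees=True)*Ro.from_euler('x',180,degrees=True)*Ro.from_euler('x',-tilt,degrees=True)
    q=r.as_quat();return [q[3],*q[:3]]
def wpose():
    s=get_state();q=s["eef_rot"];return np.array(s["tcp_pos"]),Ro.from_quat([q[1],q[2],q[3],q[0]]).as_matrix()
def wproj(X,pose):
    i=vision.camera_info("wrist");H=np.array(i["hand_eye"]);K=np.array(i["mtx"]);p,R=pose
    t=R.T@(np.array(X)-p);c=H[:3,:3].T@(t-H[:3,3])
    th=np.arctan2(np.hypot(c[0],c[1]),c[2]);ph=np.arctan2(c[1],c[0])
    return np.array([K[0,2]+K[0,0]*th*np.cos(ph),K[1,2]+K[0,0]*th*np.sin(ph)])
def wpix(uv,pose,z):
    i=vision.camera_info("wrist");H=np.array(i["hand_eye"]);K=np.array(i["mtx"]);p,R=pose
    a=(np.array(uv)-K[:2,2])/K[0,0];th=np.hypot(*a);n=a/max(th,1e-9)
    d=R@(H[:3,:3]@np.array([np.sin(th)*n[0],np.sin(th)*n[1],np.cos(th)]))
    c=R@H[:3,3]+p
    return c+d*(z-c[2])/d[2]
E
python3 - <<'E'
from h import *
print((Ro.from_euler('x',180,degrees=True)*Ro.from_euler('x',-12,degrees=True)).as_matrix().round(2).tolist())
ctrl.close_gripper()
ctrl.movep([0.43,-0.02,0.25],quat(0))
print(get_state()["time"])
ctrl.movel([0.44,0.02,0.13],max_speed=0.12)
s=get_state();print(s["time"],s["width"],s["tcp_pos"],s["contact_force"])
pose=wpose();im,d=vision.grab_frame("wrist");cv2.imwrite("pics/w1.png",im);np.save("w1.npy",d)
for n in("cup","cup_handle","saucer"):
    for r in models.recognise("wrist",n)[:2]: print(n,r["p"],r["point"])
print(wproj([.458,-.09,.009],pose),wproj([.458,-.057,.059],pose),wproj([.40,-.04,.04],pose))
np.savez("w1pose.npz",p=pose[0],R=pose[1])
for t in(0,12,15): print(t,ctrl.ik([.455,.01,.03],quat(0,t)),ctrl.ik([.455,-.06,.03],quat(0,t)))
E
```

```text
[[1.0, 0.0, 0.0], [0.0, -0.98, -0.21], [0.0, 0.21, -0.98]]
3.375
4.5833 -0.0005200215804694759 [0.44033631 0.01983866 0.1304595 ] [ 0.45627045  0.04162928 -0.18533125]
cup 0.88 [431.2, 232.5]
cup_handle 0.85 [430.9, 235.5]
cup_handle 0.45 [478.4, 189.1]
saucer 0.72 [481.9, 191.4]
[464.75952377 215.50916198] [445.2224724  230.85051439] [405.7052786 304.6513462]
0 [ 0.1794148   0.56272694 -0.37167402  2.17574998  0.43864845  0.47371153
 -2.10532163] [ 0.33029397  0.56576004 -0.36843574  2.16614772  0.43223716  0.47898797
 -1.94415139]
12 [-0.07517472  0.57197053 -0.23619495  2.1638049   0.63712627  0.57274142
 -2.41561208] [ 0.05534951  0.56368391 -0.20560256  2.18327423  0.66683485  0.5285591
 -2.29244716]
15 [-0.13169262  0.58182342 -0.21001676  2.15794186  0.67452561  0.60592995
 -2.48028838] [-0.00732977  0.57141401 -0.17291562  2.18448488  0.71697563  0.55195876
 -2.37190168]
```

View pics/w1.png

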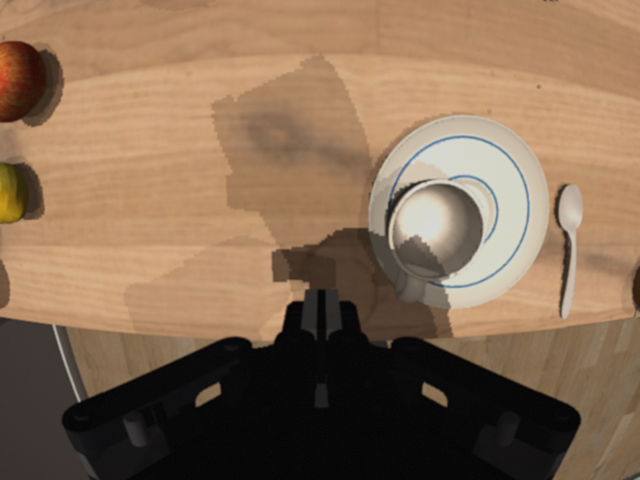

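The wrist view shows the saucer around (459,211), the cup rim around (437,230), and the handle at (409,288) pointing towards the robot and slightly left. I'll fit circles next.

```bash
cat >> h.py <<'E'
from scipy.optimize import least_squares
def fitc(P,r=None):
    c0=P.mean(0)
    if r is None:
        s=least_squares(lambda q:np.hypot(*(P-q[:2]).T)-q[2],[*c0,.05],loss='soft_l1',f_scale=.0015)
    else: s=least_squares(lambda q:np.hypot(*(P-q[:2]).T)-r,c0,loss='soft_l1',f_scale=.0015)
    return s.x
def cnt(m):
    c=max(cv2.findContours(m.astype(np.uint8),cv2.RETR_EXTERNAL,cv2.CHAIN_APPROX_NONE)[0],key=cv2.contourArea)
    return c[:,0,:].astype(float)
E
python3 - <<'E'
from h import *
pose=wpose();im,d=vision.grab_frame("wrist")
o=im.copy()
for n in("cup","cup_handle","saucer"):
    r=models.masks_of("wrist",n)[0];m=r["mask"];print(n,r["p"],r["point"],m.sum())
    np.save(f"m_{n}.npy",m)
    for (u,v) in cnt(m): o[int(v),int(u)]=(0,0,255) if n=="cup" else (0,255,0) if n=="saucer" else(255,0,0)
    if n=="saucer":
        P=np.array([wpix(p,pose,.018)[:2] for p in cnt(m)]);print(fitc(P),fitc(P,.075))
    if n=="cup":
        P=np.array([wpix(p,pose,.059)[:2] for p in cnt(m)]);print(fitc(P),fitc(P,.0325))
cv2.imwrite("pics/w2.png",cv2.resize(o[100:320,340:580],None,fx=2.5,fy=2.5,interpolation=cv2.INTER_NEAREST))
u,v=437,230;print(d[200,520],d[230,437],d[184,430])
E
```

```text
cup 0.63 [430.2, 231.9] 8786
[ 0.45657127 -0.05106853  0.03321075] [ 0.4569244  -0.05135956]
cup_handle 0.61 [429.9, 233.1] 8799
saucer 0.76 [482.4, 193.0] 19105
[ 0.460102   -0.08901516  0.07276792] [ 0.45945561 -0.08860631]
0.26435676 0.26214516 0.2130763
```

View pics/w2.png

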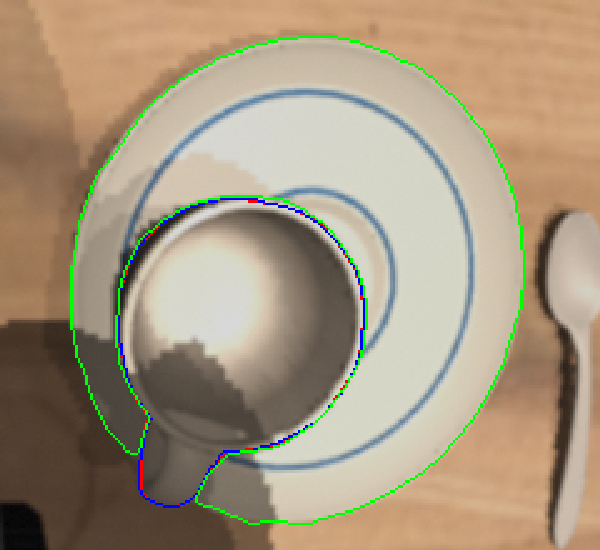

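Run:
```python
from h import *
im=cv2.imread("pics/w1.png");c=im[270:430,240:400].astype(float)
c=np.clip(255*(c/255)**.4,0,255).astype(np.uint8)
cv2.imwrite("pics/w1f.png",cv2.resize(c,None,fx=3.7,fy=3.7,interpolation=cv2.INTER_CUBIC))
# projected tool points of finger edges for hypothetic half thickness at height s
pose=wpose()
for h in(.007,.0145):
  for s in(0,.02,.04,.06):
    X=[pose[0]+pose[1]@np.array([x,h,-s]) for x in(.011,)]
    print(h,s,[wproj(x,pose).round() for x in X])
for uv in((408,302),(408,295)):
  for z in(.04,.05): print(wpix(uv,pose,z))
```

```text
0.007 0 [array([337., 287.])]
0.007 0.02 [array([339., 308.])]
0.007 0.04 [array([342., 335.])]
0.007 0.06 [array([346., 372.])]
0.0145 0 [array([355., 287.])]
0.0145 0.02 [array([360., 308.])]
0.0145 0.04 [array([366., 335.])]
0.0145 0.06 [array([373., 371.])]
[ 0.40185624 -0.0413602   0.04      ]
[ 0.40649805 -0.03874609  0.05      ]
[ 0.40723194 -0.04089538  0.04      ]
[ 0.41164265 -0.03830125  0.05      ]
```

View pics/w1f.png

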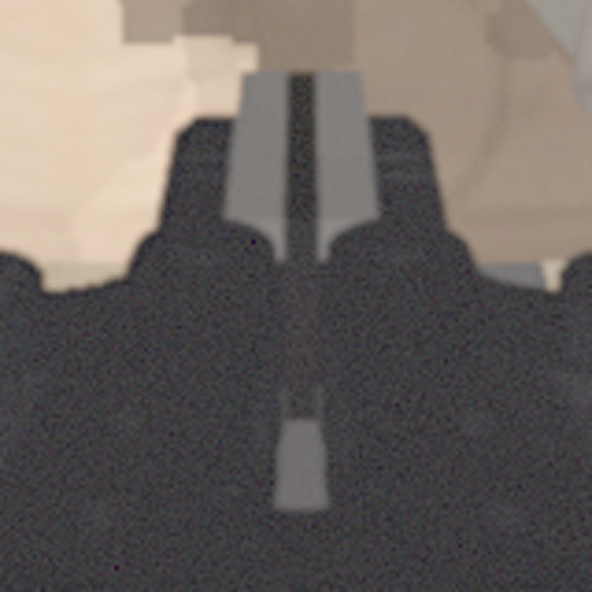

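```bash
cat >> h.py <<'E'
def quatx(yaw,tilt=0):
    "tip leans towards tool -x by tilt deg"
    r=Ro.from_euler('z',yaw,degrees=True)*Ro.from_euler('x',180,degrees=True)*Ro.from_euler('y',-tilt,degrees=True)
    q=r.as_quat();return [q[3],*q[:3]]
def look(name,crop=None,f=2,boxes=True):
    pose=wpose();im,d=vision.grab_frame("wrist");cv2.imwrite(f"pics/{name}_raw.png",im)
    np.savez(f"{name}.npz",p=pose[0],R=pose[1],d=d)
    return pose,im,d
E
python3 - <<'E'
from h import *
q=quatx(90,12);print(Ro.from_quat([*q[1:],q[0]]).as_matrix().round(2).tolist())
for p in([.457,.03,.1],[.457,.02,.03],[.457,-.05,.03]):print(ctrl.ik(p,q))
ctrl.movep([.457,.035,.10],q)
ctrl.movel([.457,.02,.030],max_speed=.1)
ctrl.movel([.457,-.003,.030],max_speed=.05)
s=get_state();print(s["time"],s["tcp_pos"],s["contact_force"])
look("w3")
for c in ("top","scene"): im,d=vision.grab_frame(c);cv2.imwrite(f"pics/{c}3.png",cv2.resize(im[200:320,250:410] if c=="top" else im[180:320,260:420],None,fx=4,fy=4))
E
```

```text
[[0.0, 1.0, 0.0], [0.98, -0.0, -0.21], [-0.21, 0.0, -0.98]]
[ 0.26176352  0.54400093 -0.79456274  2.07990462  0.73826064  0.91840664
 -1.00919096]
[ 0.18833998  0.64458333 -0.67094598  2.15029647  0.8927188   0.77463264
 -1.14519842]
[ 0.32540502  0.63044704 -0.64773774  2.17338512  0.92957632  0.73505667
 -1.03011552]
7.375 [ 0.45702266 -0.0031505   0.03005391] [ 0.08343106 -0.19908784 -0.20554351]
```

View pics/w3_raw.png

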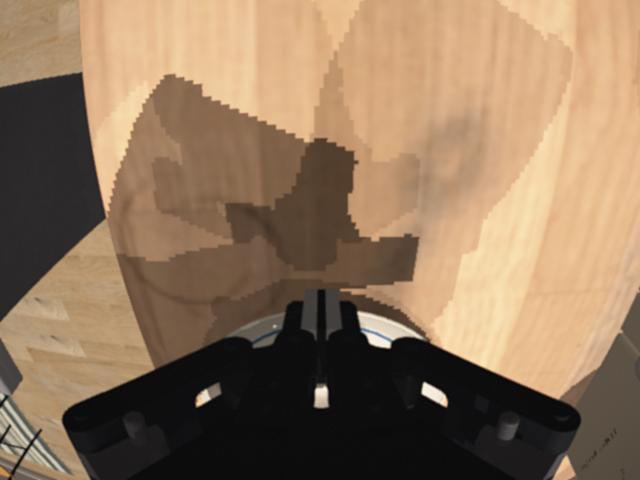

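View pics/scene3.png

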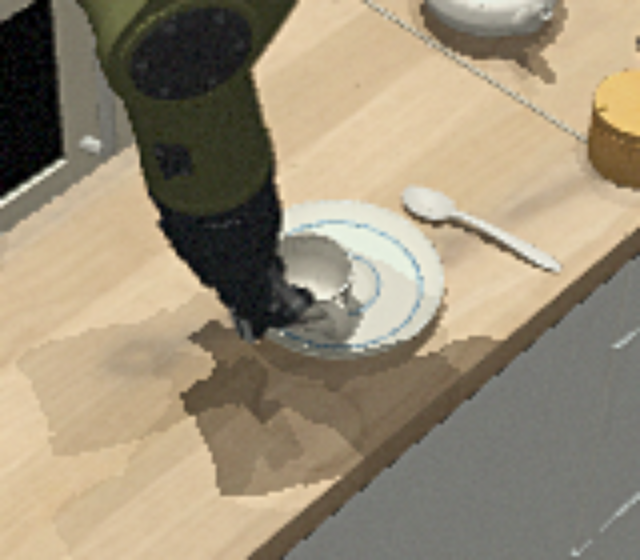

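The wrist camera is blocked by the fingers here. The scene view shows the fingertips just left of the cup, which is upright. I'll push in taps and watch through the fixed cameras.

Run:
```python
from h import *
def snap(t):
    ims=[]
    for c in ("top","scene"):
        im,d=vision.grab_frame(c);ims.append(cv2.resize(im[215:305,300:400] if c=="top" else im[200:290,300:400],None,fx=4,fy=4,interpolation=cv2.INTER_CUBIC))
    cv2.imwrite(f"pics/p{t}.png",np.hstack(ims))
ctrl.movel([.457,-.022,.030],max_speed=.03); snap(1)
ctrl.movel([.457,-.036,.030],max_speed=.03); snap(2)
s=get_state();print(s["time"],s["tcp_pos"],s["contact_force"])
```

```text
9.125 [ 0.45704208 -0.03584233  0.03001369] [ 0.58516606 -0.11512239 -0.72064048]
```

View pics/p1.png

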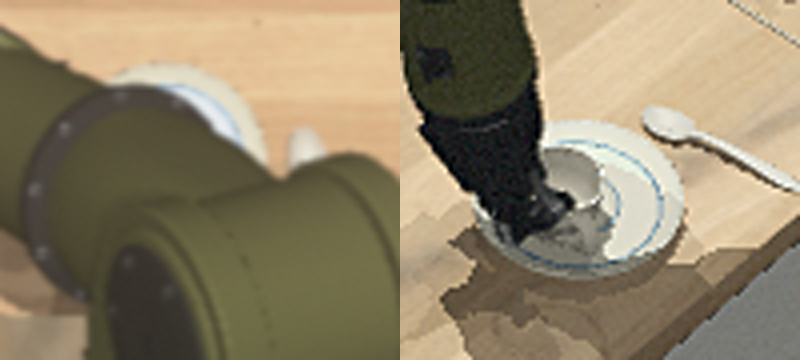

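View pics/p2.png

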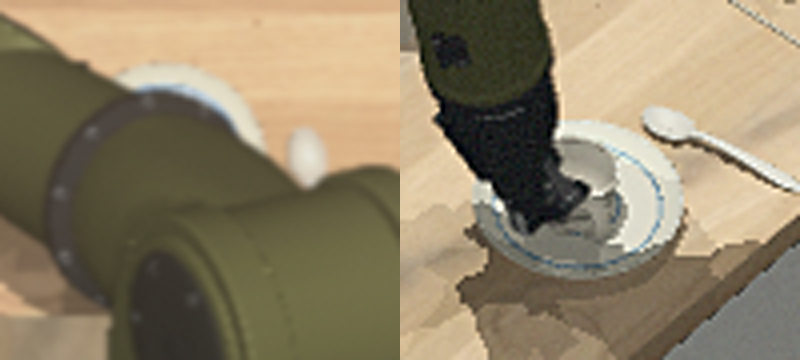

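```bash
cat >> h.py <<'E'
def measure(name):
    pose,im,d=look(name)
    out={}
    for n in("cup","saucer"):
        rr=models.masks_of("wrist",n)
        if not rr: print("no",n);continue
        r=rr[0];c=cnt(r["mask"]);z,rad=(.059,.0325) if n=="cup" else (.018,.075)
        P=np.array([wpix(p,pose,z)[:2] for p in c]);print(n,round(r["p"],2),fitc(P).round(4),fitc(P,rad).round(4))
        if n=="cup":
            q=fitc(P,rad);dd=np.hypot(*(P-q).T);k=dd>.043
            if k.any():
                m=P[k].mean(0)-q;print("handle ang",np.degrees(np.arctan2(m[1],m[0])).round(1),dd.max())
    print("t",get_state()["time"])
    return im
E
python3 - <<'E'
from h import *
ctrl.movel([.457,-.015,.030],max_speed=.08)
ctrl.movel([.457,0.01,.12],max_speed=.15)
ctrl.movep([.43,0.01,.14],quat(0))
im=measure("w4");cv2.imwrite("pics/w4.png",cv2.resize(im[80:340,340:600],None,fx=2.2,fy=2.2))
E
```

```text
cup 0.96 [ 0.4564 -0.075   0.0332] [ 0.4568 -0.0751]
handle ang 153.5 0.04995867667257801
saucer 0.91 [ 0.4589 -0.0878  0.0741] [ 0.4589 -0.0878]
t 11.4333
```

View pics/w4.png

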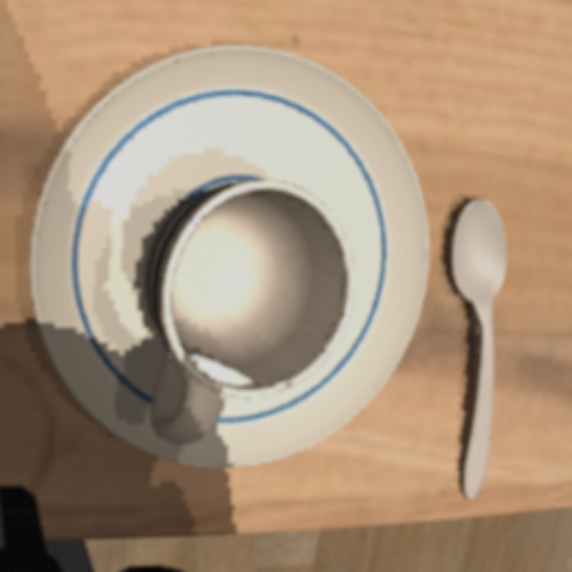

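Run:
```python
from h import *
q=quatx(90,12)
ctrl.movep([.458,.01,.10],q)
ctrl.movel([.458,0.0,.031],max_speed=.12)
ctrl.movel([.458,-.030,.031],max_speed=.08)
ctrl.movel([.458,-.047,.031],max_speed=.03)
im,d=vision.grab_frame("scene");cv2.imwrite("pics/p5.png",cv2.resize(im[200:290,300:400],None,fx=5,fy=5,interpolation=cv2.INTER_CUBIC))
s=get_state();print(s["time"],s["tcp_pos"],s["contact_force"])
ctrl.movel([.458,-.030,.033],max_speed=.06)
ctrl.movel([.458,0.0,.12],max_speed=.15)
ctrl.movep([.4375,-.02,.13],quat(-45))
im=measure("w6");cv2.imwrite("pics/w6.png",im)
```

```text
14.3833 [ 0.45801594 -0.04685693  0.03101539] [-0.41787279 -0.190534   -0.40690101]
cup 0.92 [ 0.4555 -0.0876  0.0321] [ 0.4553 -0.0875]
handle ang 149.1 0.04865742779856065
saucer 0.91 [ 0.4592 -0.0883  0.074 ] [ 0.4591 -0.0883]
t 17.1917
```

View pics/p5.png

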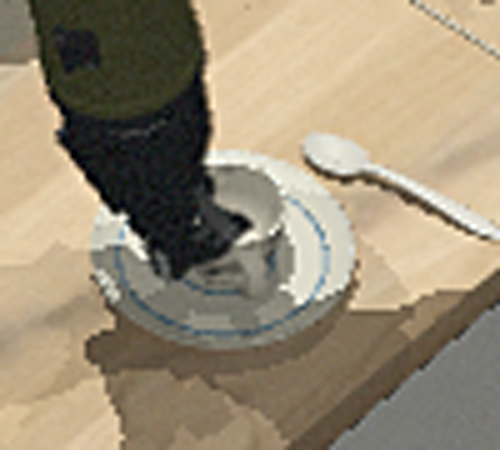

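View pics/w6.png

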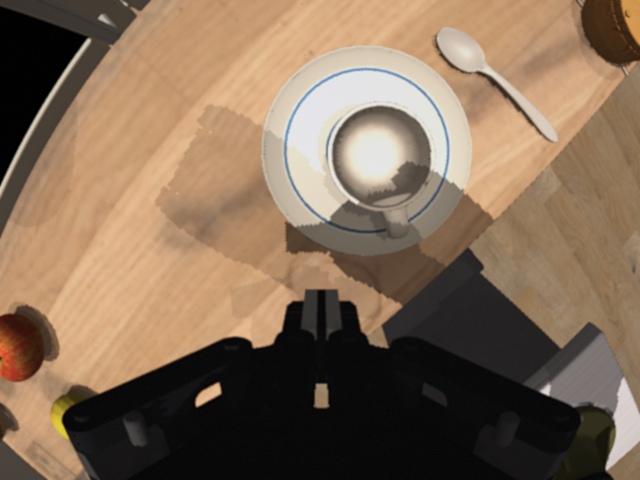

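```bash
cat >> h.py <<'E'
def cloud(name):
    f=np.load(name+".npz");p,R,d=f["p"],f["R"],f["d"]
    i=vision.camera_info("wrist");H=np.array(i["hand_eye"]);K=np.array(i["mtx"])
    v,u=np.mgrid[:480,:640];a=(u-K[0,2])/K[0,0];b=(v-K[1,2])/K[0,0];th=np.hypot(a,b)+1e-9
    k=np.tan(th)/th
    C=np.stack([a*k*d,b*k*d,d],-1)
    W=(C@H[:3,:3].T+H[:3,3])@R.T+p
    W[(d<=0)|(th>1.3)]=np.nan
    return W
def cupcheck(name,c):
    W=cloud(name).reshape(-1,3);W=W[np.isfinite(W[:,0])]
    r=np.hypot(W[:,0]-c[0],W[:,1]-c[1]);an=np.degrees(np.arctan2(W[:,1]-c[1],W[:,0]-c[0]))
    for a in range(-180,180,30):
        k=(r>.026)&(r<.038)&(an>=a)&(an<a+30)&(W[:,2]<.075)
        kk=(r>.042)&(r<.060)&(an>=a)&(an<a+30)&(W[:,2]<.075)
        print(a+15, "rim z98",np.round(np.percentile(W[k,2],96),4) if k.sum()>5 else None,"r at top",np.round(np.median(r[k&(W[:,2]>np.percentile(W[k,2],85))]),4) if k.sum()>5 else None,"ledge",np.round(np.median(W[kk,2]),4) if kk.sum()>5 else None)
E
python3 - <<'E'
from h import *
print("before");cupcheck("w4",(.457,-.075));print("after");cupcheck("w6",(.4555,-.0875))
E
```

```text
before
-165 rim z98 0.0568 r at top 0.0315 ledge 0.0089
-135 rim z98 0.055 r at top 0.0334 ledge 0.0088
-105 rim z98 0.0536 r at top 0.0347 ledge None
-75 rim z98 0.0534 r at top 0.035 ledge 0.0088
-45 rim z98 0.0541 r at top 0.0342 ledge 0.0089
-15 rim z98 0.0563 r at top 0.0322 ledge 0.0088
15 rim z98 0.058 r at top 0.03 ledge 0.0089
45 rim z98 0.0592 r at top 0.0281 ledge 0.0094
75 rim z98 0.0597 r at top 0.0274 ledge 0.0105
105 rim z98 0.0601 r at top 0.0273 ledge 0.0109
135 rim z98 0.0592 r at top 0.0281 ledge 0.01
165 rim z98 0.0579 r at top 0.0304 ledge 0.037
after
-165 rim z98 0.0552 r at top 0.0307 ledge 0.009
-135 rim z98 0.0553 r at top 0.0315 ledge 0.0089
-105 rim z98 0.0554 r at top 0.0318 ledge 0.0088
-75 rim z98 0.0551 r at top 0.0323 ledge 0.0088
-45 rim z98 0.0553 r at top 0.0323 ledge 0.0088
-15 rim z98 0.0555 r at top 0.0322 ledge 0.0088
15 rim z98 0.0557 r at top 0.0314 ledge 0.0088
45 rim z98 0.0558 r at top 0.0305 ledge 0.0089
75 rim z98 0.0557 r at top 0.0299 ledge 0.0088
105 rim z98 0.0555 r at top 0.03 ledge 0.0088
135 rim z98 0.055 r at top 0.0304 ledge 0.0091
165 rim z98 0.055 r at top 0.0309 ledge 0.0096
```

The cup is seated: the rim is flat at z≈0.0555 all round, against a tilted rim before. Next I'll push the handle round.

```bash
cat >> h.py <<'E'
C0=np.array([.457,-.0885])
def fpos(th,z=.028,rad=.051,lag=.0215,c=C0):
    t=np.radians(th);er=np.array([np.cos(t),np.sin(t)]);et=np.array([-er[1],er[0]])
    return [*(c+rad*er-lag*et),z],quat((th+180+180)%360-180)
E
python3 - <<'E'
from h import *
for th in(125,150,200,230,270): p,q=fpos(th);j=ctrl.ik(p,q);print(th,np.round(p,3),None if j is None else np.round(j,2))
p,q=fpos(125,z=.12);ctrl.movep(p,q)
p,q=fpos(125);ctrl.movel(p,max_speed=.12)
print(get_state()["time"],get_state()["contact_force"])
for th in range(137,222,14):
    p,q=fpos(th);ctrl.movel(p,q,max_speed=.05)
print(get_state()["time"],get_state()["contact_force"],th)
im,d=vision.grab_frame("scene");cv2.imwrite("pics/p7.png",cv2.resize(im[200:290,300:400],None,fx=5,fy=5,interpolation=cv2.INTER_CUBIC))
p,q=fpos(th-15);ctrl.movel(p,max_speed=.08)
p,q=fpos(th-15,z=.13,rad=.06);ctrl.movel(p,max_speed=.15)
im=measure("w7");cv2.imwrite("pics/w7.png",im)
E
```

```text
125 [ 0.445 -0.034  0.028] [ 0.17  0.55 -0.21  2.2   0.26  0.42 -2.79]
150 [ 0.424 -0.044  0.028] [ 0.24  0.53 -0.28  2.25  0.36  0.4  -2.43]
200 [ 0.402 -0.086  0.028] [ 0.47  0.54 -0.45  2.29  0.58  0.42 -1.69]
230 [ 0.408 -0.114  0.028] [ 0.63  0.58 -0.61  2.25  0.71  0.5  -1.24]
270 [ 0.436 -0.139  0.028] [ 0.8   0.67 -0.83  2.17  0.84  0.67 -0.63]
18.3583 [-0.2149292   0.21021336  0.31891187]
21.2417 [ 0.02441238  0.12518378 -0.06673725] 221
cup 0.66 [ 0.4553 -0.0905  0.0322] [ 0.4551 -0.0906]
handle ang -142.6 0.04895295180792027
saucer 0.86 [ 0.4586 -0.0883  0.0739] [ 0.4586 -0.0883]
t 22.6083
```

View pics/p7.png

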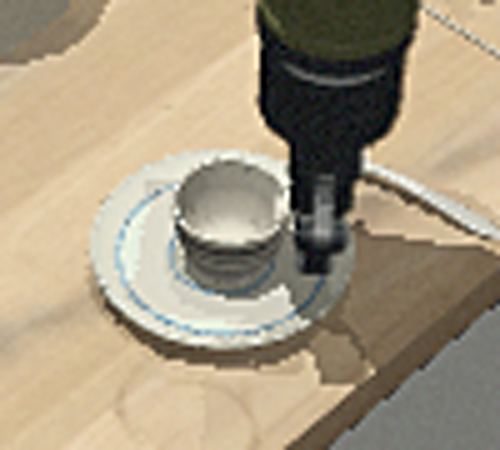

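View pics/w7.png

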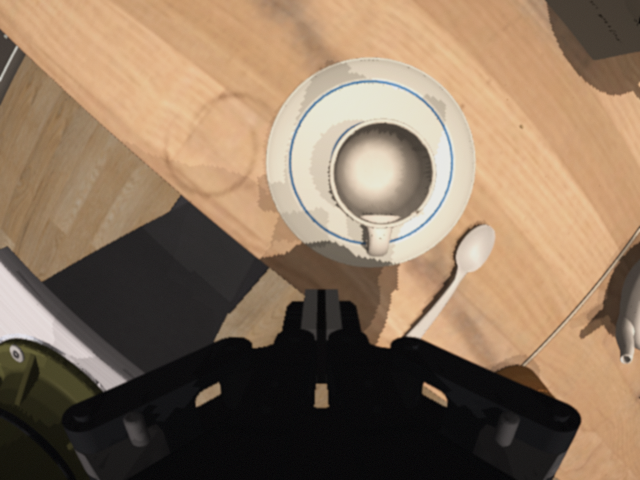

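```bash
cat >> h.py <<'E'
def handle(name,c0):
    W=cloud(name).reshape(-1,3);W=W[np.isfinite(W[:,0])]
    c=np.array(c0,float)
    W=W[np.hypot(*(W[:,:2]-c).T)<.062]
    # rim centre from top pts, half opposite handle region
    for _ in range(3):
        r=np.hypot(*(W[:,:2]-c).T);T=W[(W[:,2]>.0535)&(W[:,2]<.06)&(r<.036)&(r>.027)]
        c=fitc(T[:,:2],.0312)
    r=np.hypot(*(W[:,:2]-c).T)
    Hn=W[(W[:,2]>.03)&(W[:,2]<.056)&(r>.038)&(r<.058)]
    a=np.degrees(np.arctan2(Hn[:,1]-c[1],Hn[:,0]-c[0]))%360
    tip=Hn[:,:2]-c
    print(name,"centre",c.round(4),"n",len(Hn),"angle mean",a.mean().round(1),"med",np.median(a).round(1),"mid",((a.min()+a.max())/2).round(1),"rmax",r[(W[:,2]>.03)].max().round(4))
E
python3 - <<'E'
from h import *
handle("w4",(.457,-.075));handle("w6",(.456,-.0885));handle("w7",(.455,-.0906))
E
```

```text
w4 centre [ 0.4569 -0.08  ] n 534 angle mean 152.5 med 151.5 mid 154.7 rmax 0.0669
w6 centre [ 0.4548 -0.0889] n 463 angle mean 149.9 med 149.5 mid 151.1 rmax 0.0625
w7 centre [ 0.4562 -0.0907] n 480 angle mean 218.8 med 218.2 mid 219.9 rmax 0.0632
```

Run:
```python
from h import *
p,q=fpos(204,z=.028);ctrl.movel([p[0],p[1],.028],q,max_speed=.15)
for th in (216,230,243,256,267):
    p,q=fpos(th);ctrl.movel(p,q,max_speed=.05)
print(get_state()["time"],get_state()["contact_force"])
p,q=fpos(th-13);ctrl.movel(p,max_speed=.08)
p,q=fpos(th-13,z=.13,rad=.06);ctrl.movel(p,max_speed=.15)
im=measure("w8");cv2.imwrite("pics/w8.png",im)
handle("w8",(.457,-.0885))
```

```text
25.4 [ 0.09501727 -0.22098404  1.14100881]
cup 0.79 [ 0.4566 -0.0926  0.0321] [ 0.4566 -0.0929]
handle ang -94.8 0.049187050980839156
saucer 0.74 [ 0.4585 -0.0883  0.074 ] [ 0.4585 -0.0883]
t 26.6917
w8 centre [ 0.4573 -0.092 ] n 473 angle mean 266.2 med 265.6 mid 267.3 rmax 0.0605
```

View pics/w8.png

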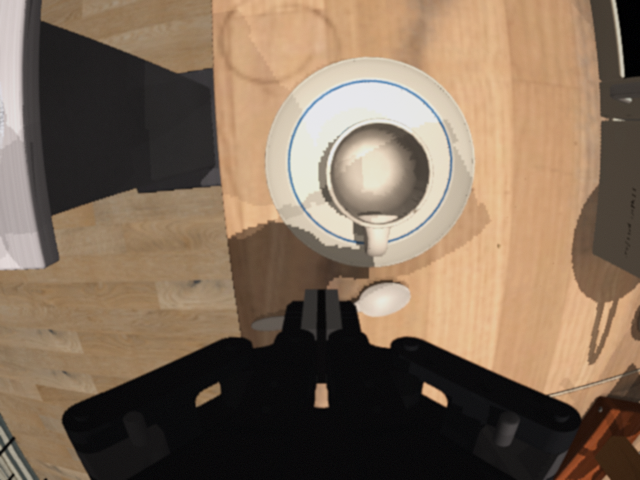

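Run:
```python
from h import *
p,q=fpos(252);ctrl.movel(p,q,max_speed=.15)
for th in (262,271.5):
    p,q=fpos(th);ctrl.movel(p,q,max_speed=.04)
print(get_state()["time"],get_state()["contact_force"])
p,q=fpos(th-15);ctrl.movel(p,max_speed=.08)
p,q=fpos(th-15,z=.13,rad=.06);ctrl.movel(p,max_speed=.15)
im=measure("w9");cv2.imwrite("pics/w9.png",im)
handle("w9",(.457,-.092));cupcheck("w9",(.457,-.092))
im,d=vision.grab_frame("scene");cv2.imwrite("pics/p9.png",cv2.resize(im[180:300,290:450],None,fx=4,fy=4,interpolation=cv2.INTER_CUBIC))
```

```text
28.2917 [ 0.65648886 -0.35170022 -1.08325902]
cup 0.91 [ 0.4567 -0.0932  0.0323] [ 0.4567 -0.0933]
handle ang -90.2 0.04836234107264084
saucer 0.66 [ 0.4585 -0.0885  0.0739] [ 0.4586 -0.0886]
t 29.6083
w9 centre [ 0.4573 -0.0925] n 467 angle mean 270.4 med 269.8 mid 271.3 rmax 0.062
-165 rim z98 0.0559 r at top 0.0306 ledge 0.0088
-135 rim z98 0.0553 r at top 0.0313 ledge 0.009
-105 rim z98 0.0548 r at top 0.0319 ledge 0.0092
-75 rim z98 0.0548 r at top 0.032 ledge 0.0097
-45 rim z98 0.0553 r at top 0.0316 ledge 0.0088
-15 rim z98 0.0554 r at top 0.0312 ledge 0.0088
15 rim z98 0.0555 r at top 0.0312 ledge 0.0088
45 rim z98 0.0553 r at top 0.0309 ledge 0.0088
75 rim z98 0.0552 r at top 0.0308 ledge 0.0088
105 rim z98 0.0554 r at top 0.0309 ledge 0.0088
135 rim z98 0.0556 r at top 0.0307 ledge 0.0088
165 rim z98 0.0557 r at top 0.0305 ledge 0.0088
```

View pics/w9.png

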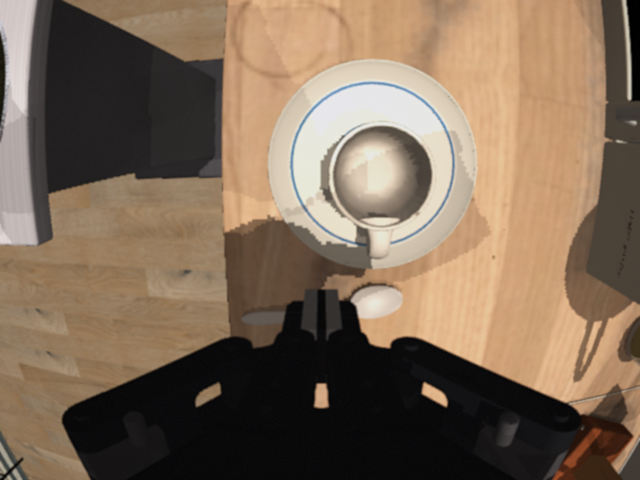

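View pics/p9.png

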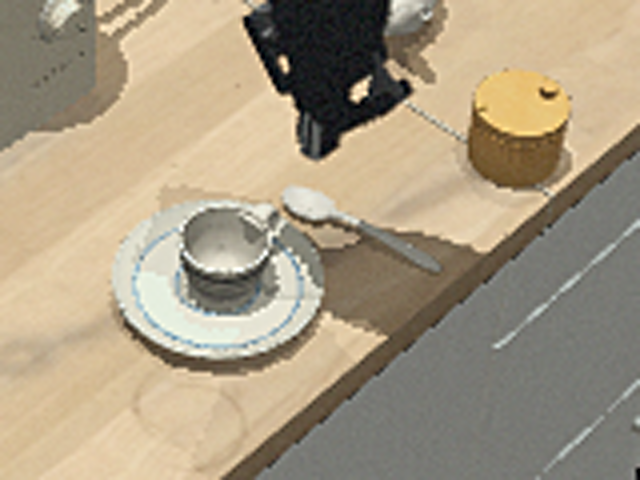

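Run:
```python
from h import *
print(get_state()["contact_force"],get_state()["tcp_pos"]);print(ticket.close_job())
```

```text
[ 0.05558823  0.89051027 -0.58091921] [ 0.42171194 -0.14160972  0.12928182]
the job is handed in; nothing more can be done
None
```

The cup is seated in the saucer's well with its handle pointing right, and the job is handed in at about 30 s of the 58 s allowed.

I nudged the cup in from the left with shut fingertips, touching it low on the body. Then I pushed the handle round in three gentle arcs, from about 150° to 270° (world −y).

Last checks, from the wrist camera's picture and depth:
- **Seating:** the rim is level at 55–56 mm all the way round. That is what a foot standing on the well floor should give.
- **Handle:** it points to 270° within about 1°. The three estimates were 269.8°, 269.8° and 270.4°.
- **Saucer:** it moved less than 1 mm.
- **Bystanders:** the teaspoon and sugar pot look untouched in the last pictures. I did not measure the teapot, apple, lemon or glass again, but the arm stayed well clear of them.
- **Robot:** the fingers are about 13 cm above the worktop, touching nothing.

**Off-centre cup:** the cup sits about 4–5 mm from the saucer's centre, against the right side of the well. That is right at the limit of its play (5 mm), so I relied on the level rim height as the sign that it is seated.

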